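# Shut and lock the filter hatch of a bench dust unit

## Robot

A 7-joint arm with a two-finger parallel gripper is mounted at the origin on the work surface. World frame = base frame: x ahead of the robot, y to its left, z up, the work surface at z = 0. Lengths are in m, angles in degrees, forces in N, time in s.
With the tool pointing down it reaches from about 0.425 to 1.025 m from the base axis. Payload 3.6 kg.
Tool frame: the origin (TCP) lies midway between the tips of the shut fingers; the grasp point (between the pads) lies 19 mm behind it; z points along the fingers, y is the direction in which the jaws open and shut (so a half turn about z gives the same grasp; the last joint's range is limited). The gripper opens to 85 mm and grips with 20 to 120 N. Pads are 22 mm wide; open, the fingers measure 114 mm over their backs; the gripper's body (76 mm by 85 mm) begins 54 mm behind the grasp point. The pads swing forward as they close: fully open they stand 13 mm farther back than shut.
Start: joints at [70.044, 33.873, 2.773, 92.16, -1.908, 54.013, -1.931], TCP at [0.183, -0.702, 0.231] pointing down, gripper open.
Joint ranges: [-153.93, 153.93], [-27.13, 128.08], [-72.61, 78.16], [10.71, 143.7], [-87.88, 267.88], [4.46, 118.87], [-176.78, 176.78]. Speed limits (degrees/s): [147.25, 147.25, 180, 180, 180, 180, 180].

## Interface

Orientations are given as a 3x3 rotation matrix whose columns are the frame's x, y, z axes.
In Python, from workcell import telemetry, snapshot, env gives the robot as it stands.
- The arm moves only by the tool servo_tool, never from a script. Its argument "deltas" is a list of rows, each a list of 4 numbers: the shift along the tool's x, y, z in cm, then the turn about the tool's z in rad. In form: [[x, y, z, spin], ...]. A call has 1 to 20 rows; each row is the pose to reach, as a shift and turn from the pose commanded when the call began, along the tool's axes at that moment; what a row does not reach only later rows make up. A row lasts 1/12 s, in which the tool goes at most 41.7 mm and 7.16 degrees, less where a joint would pass 70% of its speed; a pose out of reach is approached as far as the arm can. A call with a gripper value outside its range is refused whole. "jaw" is the finger opening in cm, from 0 to 8.54, set as the call begins (left out, the last holds). The fingers move at their own pace and stop on an object; "squeeze" is the grip in N (left out, the last holds). Time passes only in rows, so rows that repeat a pose let the fingers close. It gives the time, the measured TCP pose, the force and the opening at its end, in the units of the state.
- telemetry.sense(): the state, without advancing time (a new reading comes with each control period).
- snapshot(name): name is "side" or "top" or "wrist"; returns a dict with "image" (384x512x3 uint8, blue, green, red), "vfov" (degrees; the focal length in pixels is half the picture's height over the tangent of half this angle, whatever the lens; pixels are square), "cx", "cy" (the principal point, pixels), "R" (3x3) and "t" (3): a world point X has camera coordinates R X + t. Camera axes: x right, y down, z forward; pixel columns grow to the right and rows downward; lengths in m; the calibration is good to about 2 mm. A picture is of the moment at which its call begins. There is no depth.
- env.hand_in(): hands the job in, once; it reports no verdict.
The state is a dict: "clock": time; "q": joint angles; "qvel": joint speeds; "tau": joint torques, N m; "tcp_pos": TCP position; "orientation": TCP orientation; "wrist_force": force on the tool from outside, world axes, zero at the start; "moment": the same for the moment, N m; "grip_width": opening from 0.0 (shut) to 1.0 (fully open).
Only numpy, scipy, OpenCV 4.12 (cv2) and the standard library are available. Lean on these libraries where they do the work, as an engineer would, in place of code of your own. Each camera call takes 0.05 s, during which the arm holds its last target.

## Task

The cartridge in the grey dust filter unit has been changed. Push the white hatch on its top down shut, press it home against its sponge seal and, with the fingertips in the slot of the orange fastener, turn the fastener a quarter turn clockwise to its stop so that the cam locks the hatch; then take the hand away. Only push and turn: do not lift the hatch, and leave the other things on the bench and the jar on the unit where they are.

Things in the scene. Friction and masses are not known exactly. Their poses are not given: they have to be found in the camera images.
- unit: Low grey steel dust filter unit, fixed on the bench, 300 (x) by 380 (y) by 150 mm high; origin at the centre of its underside, x from its front (robot side) to its back, y to its left. Its deck is 150 mm above the bench. The hatch lies on the deck; from 75 mm left of the centre the deck carries a switch, a gauge and the screw jar; an inlet pipe sticks out 45 mm on the left side
- hatch (a joint): Hatch angle (rad): 0 = fully shut, grows as its free front edge rises; starts at 0.3 to 0.65. The stiff hinge keeps it where it is left. Over its last 9 mm of closing at the front edge (0.041 rad) it squeezes a sponge seal: about 15 N straight down on the fastener brings it fully shut. Let go unlocked it springs up about 6 mm at the front edge; locked it stays within about 2 mm of shut
- hatch_edge (a point): White hollow plastic hatch, 220 (front to back) by 240 (left to right) by 22 mm thick, 0.2 kg, hinged along its back edge. This point: on its outer face at the middle of its free front edge, 175 mm above the bench when shut; moves with the hatch. x along the hatch from the free edge to the hinge, y to the left along the edge, z out of the face
- hatch_hinge (a point): On the hinge axis at the middle of the hatch's back edge, 153 mm above the bench and 22 mm below the outer face when shut; 220 mm behind the free edge. Axes as hatch_edge
- slot (a point): Centre of the orange fastener, on its turning axis, level with the hatch's outer face, 45 mm back from the middle of the free edge; moves and turns with it. x along the slot, z out of the face. A 64 mm disc flush in the hatch. The slot runs right across it: 24 mm wide, 14 mm deep, 64 mm long, ends closed by the hatch; its black floor is 161 mm above the bench when the hatch is shut
- fastener (a joint): Fastener angle (rad), clockwise from above: 0 = open stop (slot front to back, red marks), 1.571 = locked stop (slot left to right, green marks). Starts at 0 to 0.25, stays where left; turns with about 0.1 N m while the hatch is pressed down, more if the bevelled cam must draw it down. From about 0.35 the cam passes under the deck edge; with the hatch over 8 mm up it jams or rides over it
- screw_jar: Small glass jar with a brass cap, 48 mm in diameter, 52 mm high, loose on the left rear of the unit's deck; origin at the centre of its foot. Leave alone
- finish_can: Blue can of finish, 104 mm in diameter, 120 mm high, on the bench at the left front; origin at the centre of its foot. Leave alone
- brush: Paint brush lying on the bench in front of the unit to the right, near the robot, 210 mm long, 42 mm wide, 20 mm high; origin at the middle of its underside, x towards the bristles. Leave alone
- old_filter: Dusty used filter cartridge, 190 by 200 by 45 mm high, lying on the bench to the left of the unit; origin at the centre of its underside. Leave alone
- keepsake_box: Finger-jointed wooden box, 300 (x) by 110 by 85 mm high, on the bench to the right of the unit; origin at the centre of its underside. Leave alone
- dark_strip: Dark stained board, 300 (x) by 85 by 32 mm high, lying on the bench at the right front; origin at the centre of its underside. Leave alone
- screwdriver: Green-handled screwdriver, 200 mm long (x), 26 mm high, lying on the bench in front of the unit, near the robot; origin at the middle of its underside. Leave alone

How it is judged:
By the outcome, as a careful person would: the job done as asked, in the order asked, and still so for the second after the job is handed in, with the robot touching nothing.
It also fails if it takes over 45 s, if anything falls off the work surface, if the arm or the gripper's body presses on something with over 40 N, if the wrist force passes 120 N, or if a joint passes its speed limit or range.

## Working session

There is one attempt and no reset: what is moved stays moved. The work goes in short steps, Python scripts to look and compute and a tool call to move; the robot and the scene stay as the last step left them, time stands still between calls to the robot, and variables do not carry over. Pictures are saved under pics/ and viewed, and the job is handed in when it is done.

Besides the shell and the picture viewer there is one more tool, called after ">>>" as name(argument=value, ...) on one line, values as JSON. servo_tool: Moves the arm, as the interface text tells. Its arguments: {"type":"object","properties":{"deltas":{"type":"array","items":{"type":"array","items":{"type":"number"}}},"jaw":{"type":"number"},"squeeze":{"type":"number"}},"required":["deltas"]}

```bash
mkdir -p pics; ls; python3 - <<'E'
from workcell import telemetry, snapshot, env
import cv2,json,pickle
s=telemetry.sense(); print({k:(v if not hasattr(v,'round') else v) for k,v in s.items()})
d={}
for n in ["side","top","wrist"]:
    c=snapshot(n); d[n]=c; cv2.imwrite(f"pics/{n}0.png",c["image"]); print(n,c["vfov"],c["cx"],c["cy"],c["R"],c["t"])
pickle.dump(d,open("c0.pkl","wb"))
E
```

```text
pics
{'clock': 0.0, 'q': array([70.04354975, 33.92705822,  2.76708926, 92.23850716, -1.9074976 ,
       54.01337888, -1.93199275]), 'qvel': array([ 0.09552867,  0.0107884 , -0.05445945, -0.00743913,  0.02053284,
       -0.02316351,  0.05233939]), 'tau': array([-2.00207269e-04, -5.48688519e+01,  1.54627595e+00, -1.98121977e+01,
        9.29250004e-03,  8.72003438e-03, -8.46157491e-06]), 'tcp_pos': array([ 0.182532  , -0.70076205,  0.23011037]), 'orientation': array([[ 9.67694943e-01,  2.52122961e-01, -7.13961448e-04],
       [ 2.52123936e-01, -9.67692438e-01,  2.20595664e-03],
       [-1.34722772e-04, -2.31469986e-03, -9.99997312e-01]]), 'wrist_force': array([-0.87126482,  0.95377933, -0.06179063]), 'moment': array([-0.03321345, -0.0448878 , -0.01334977]), 'grip_width': 1.0003134451772935}
side 49.52376959060354 256.6563746677175 193.90006223057574 [[-0.96649542 -0.25668138 -0.00112518]
 [-0.1874556   0.70881703 -0.68002854]
 [ 0.17534822 -0.65703355 -0.73318478]] [0.52704623 0.21070888 1.33049635]
top 44.401641551449146 255.6402576948115 189.98251299157118 [[ 0.01055754 -0.99992673 -0.00592172]
 [-0.98795718 -0.00951658 -0.15443457]
 [ 0.1543669   0.00748086 -0.98798527]] [-0.03579489  0.58695254  1.48827915]
wrist 67.45481713345032 253.990271803586 191.905627925151 [[ 0.25264221 -0.96755414 -0.00330271]
 [-0.92797437 -0.24327092  0.28228149]
 [-0.27392607 -0.06825139 -0.95932594]] [-0.72309857 -0.03633331  0.37905861]
```

View pics/side0.png

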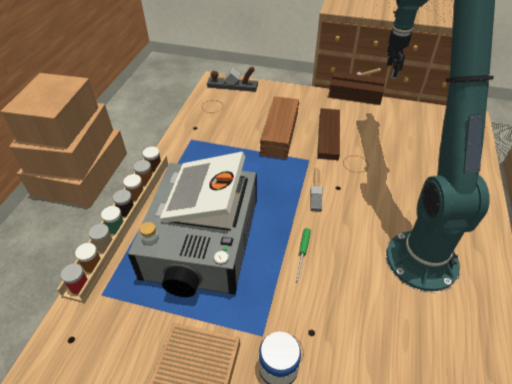

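View pics/top0.png

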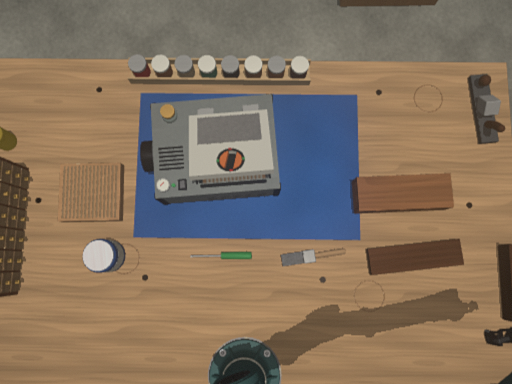

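View pics/wrist0.png

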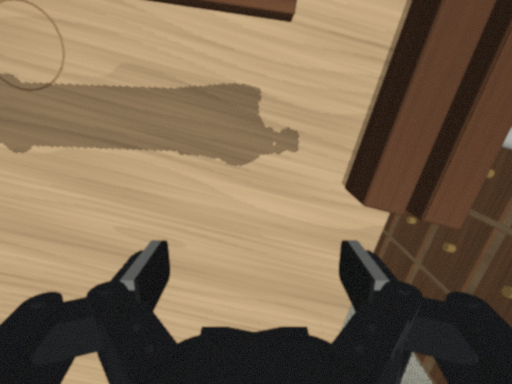

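The side view shows the hatch part-open with its orange fastener near (221,181). In the top view the fastener is near (231,160) and the unit spans about (152–280, 95–200). I'll zoom in and measure.

```bash
cat > h.py <<'E'
import numpy as np,cv2,pickle
def K(c): f=c["image"].shape[0]/2/np.tan(np.radians(c["vfov"]/2)); return np.array([[f,0,c["cx"]],[0,f,c["cy"]],[0,0,1]])
def ray(c,p):
    d=c["R"].T@np.linalg.inv(K(c))@[p[0],p[1],1]; return -c["R"].T@c["t"],d/np.linalg.norm(d)
def onz(c,p,z):
    o,d=ray(c,p); return o+d*(z-o[2])/d[2]
def proj(c,X):
    x=K(c)@(c["R"]@np.asarray(X,float)+c["t"]); return x[:2]/x[2]
def tri(c1,p1,c2,p2):
    o1,d1=ray(c1,p1);o2,d2=ray(c2,p2)
    s=np.linalg.lstsq(np.c_[d1,-d2],o2-o1,rcond=None)[0]
    a=o1+s[0]*d1;b=o2+s[1]*d2; return (a+b)/2,np.linalg.norm(a-b)
def orange(im):
    h=cv2.cvtColor(im,cv2.COLOR_BGR2HSV); return cv2.inRange(h,(5,190,150),(16,255,255))
def zoom(c,x0,y0,w,hh,k,name):
    cv2.imwrite(name,cv2.resize(c["image"][y0:y0+hh,x0:x0+w],None,fx=k,fy=k,interpolation=cv2.INTER_CUBIC))
E
python3 - <<'E'
from h import *
d=pickle.load(open("c0.pkl","rb"))
zoom(d["top"],140,85,150,125,5,"pics/topz.png"); zoom(d["side"],125,140,145,110,5,"pics/sidez.png")
for n in ["side","top"]:
    m=orange(d[n]["image"]); nn,l,st,ce=cv2.connectedComponentsWithStats(m)
    print(n,[(st[i].tolist(),ce[i].round(1).tolist()) for i in range(1,nn) if st[i,4]>10])
E
```

```text
side [([217, 174, 15, 4, 30], [223.5, 176.2])]
top []
```

View pics/topz.png

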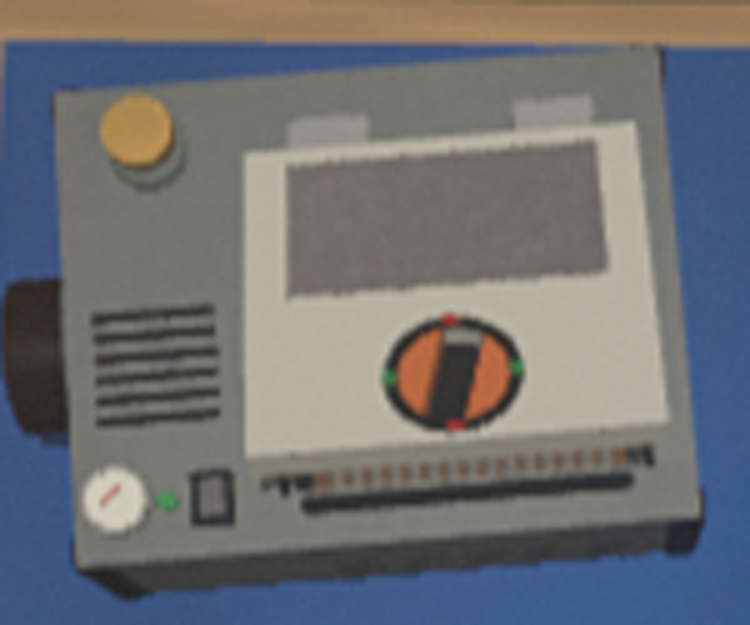

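View pics/sidez.png

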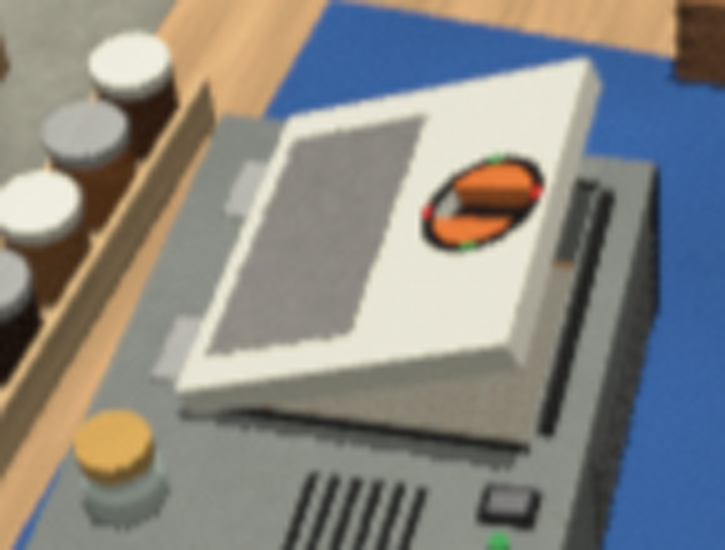

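```bash
python3 - <<'E'
from h import *
d=pickle.load(open("c0.pkl","rb")); T,S=d["top"],d["side"]
t=lambda u,v:(140+(u+.5)/5-.5,85+(v+.5)/5-.5); s=lambda u,v:(125+(u+.5)/5-.5,140+(v+.5)/5-.5)
P={}
for n,a,b in [("FL",(246,455),(507,345)),("FR",(668,420),(583,62)),("BL",(245,153),(180,390)),("BR",(635,122),(290,118)),
 ("redB",(450,320),(428,213)),("redF",(456,426),(537,193)),("grL",(390,379),(468,246)),("grR",(516,368),(497,159)),("jarcap",(137,131),(117,445))]:
    X,e=tri(T,t(*a),S,s(*b)); P[n]=X; print(n,X.round(4),round(e,4))
print("fast", np.mean([P[k] for k in ("redB","redF","grL","grR")],0).round(4))
for a,b in [("FL","FR"),("BL","BR"),("FL","BL"),("FR","BR"),("redB","redF"),("grL","grR")]: print(a,b,np.linalg.norm(P[a]-P[b]).round(4))
for a,b in [("FL","FR"),("BL","BR")]:
    v=P[a]-P[b]; print("yaw",np.degrees(np.arctan2(-v[0],v[1])))
# deck corners in top view on z=.15
for n,p in [("dFL",(78,566)),("dFR",(698,518)),("dBL",(57,95)),("dBR",(660,50))]: print(n,onz(T,t(*p),.15).round(4))
E
```

```text
FL [0.5924 0.1579 0.2523] 0.0039
FR [ 0.6171 -0.0807  0.2495] 0.0006
BL [0.7943 0.1763 0.1731] 0.0059
BR [ 0.8186 -0.0621  0.1707] 0.0024
redB [0.6795 0.0458 0.2228] 0.0032
redF [0.6111 0.0395 0.2511] 0.0026
grL [0.6414 0.0789 0.2375] 0.0019
grR [0.6476 0.0063 0.239 ] 0.0031
jarcap [0.8007 0.2386 0.1953] 0.0052
fast [0.6449 0.0426 0.2376]
FL FR 0.2399
BL BR 0.2396
FL BL 0.2177
FR BR 0.2172
redB redF 0.0743
grL grR 0.0728
yaw 5.905260972554254
yaw 5.837969006204582
dFL [0.544  0.2735 0.15  ]
dFR [ 0.5771 -0.1021  0.15  ]
dBL [0.8414 0.2997 0.15  ]
dBR [ 0.874  -0.0775  0.15  ]
```

Measured sizes agree with those given: 240 × 217 mm hatch and 73 mm mark ring. The hatch angle is about 0.37 rad and the unit's yaw about 5.2°. That puts the fastener at about (0.624, 0.041, 0.175) when shut. I'll travel there high.

>>> servo_tool(deltas=[[0.5, -0.5, -2, 0], [2, -2, -5, 0], [4.5, -4.5, -8, 0], [7.5, -7.2, -10, 0], [10.5, -10, -11, 0.01], [13.5, -12.9, -11, 0.02], [16.5, -15.7, -11, 0.03], [19.5, -18.6, -11, 0.04], [22.5, -21.4, -11, 0.05], [25.5, -24.3, -11, 0.06], [28.5, -27.1, -11, 0.07], [31.5, -30, -11, 0.08], [34.5, -32.8, -11, 0.09], [37.5, -35.7, -11, 0.1], [40.5, -38.5, -11, 0.11], [43.5, -41.4, -11, 0.12], [46.5, -44.2, -11, 0.13], [49.5, -47.1, -11, 0.14], [52.5, -49.9, -11, 0.15], [55, -52.3, -11, 0.164]], jaw=8.5)

```text
clock: 1.82
tcp_pos: [0.5839, -0.0544, 0.3412]
orientation: [[0.996, 0.091, -0.0], [0.091, -0.996, 0.0], [-0.0, -0.0, -1.0]]
wrist_force: [-0.0, -1.1, 0.0]
grip_width: 0.996
```

>>> servo_tool(deltas=[[2.5, -3, 0, 0], [5, -6.5, 0, 0], [6.9, -9.1, 0, 0], [6.9, -9.1, 2, 0], [6.9, -9.1, 5, 0], [6.9, -9.1, 7, 0], [6.9, -9.1, 8, 0], [6.9, -9.1, 8, 0], [6.9, -9.1, 8, 0]])

```text
clock: 2.57
tcp_pos: [0.6437, 0.0398, 0.2613]
orientation: [[0.996, 0.09, -0.0], [0.09, -0.996, -0.0], [-0.0, -0.0, -1.0]]
wrist_force: [-0.2, -0.5, 0.4]
grip_width: 0.997
```

```bash
python3 - <<'E'
from workcell import snapshot
from h import *
d={n:snapshot(n) for n in ["side","top","wrist"]}; pickle.dump(d,open("c1.pkl","wb"))
cv2.imwrite("pics/w1.png",d["wrist"]["image"]); zoom(d["side"],125,90,200,150,4,"pics/s1.png")
c=d["wrist"]; print(-c["R"].T@c["t"])
E
```

```text
[0.71649661 0.04692686 0.40442542]
```

View pics/w1.png

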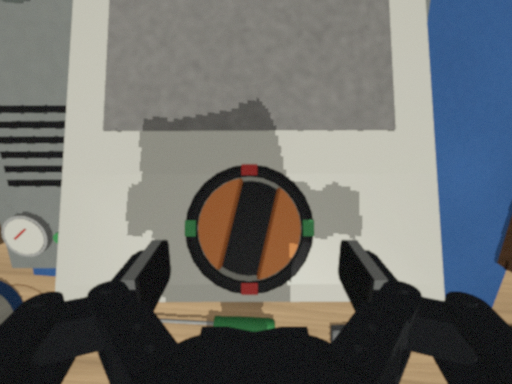

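View pics/s1.png

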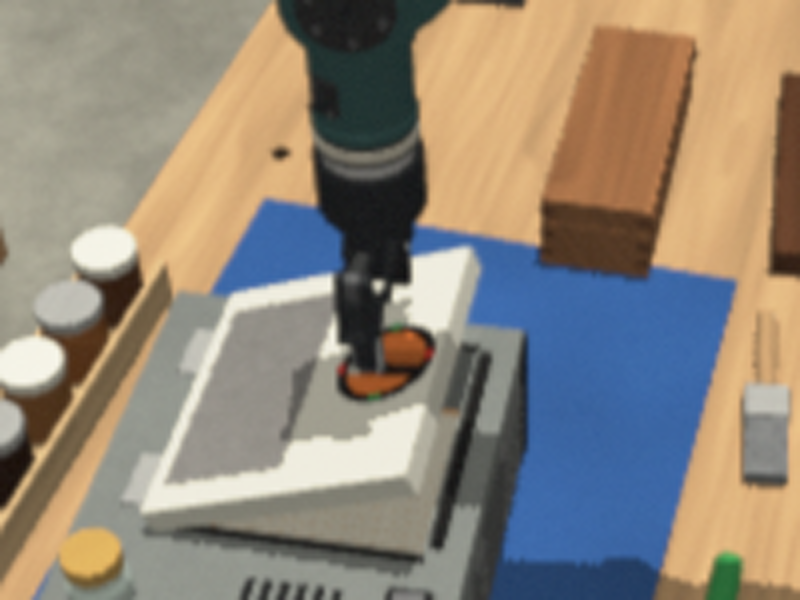

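The wrist view shows the open tips at about (168,245) and (340,245), either side of the fastener at (249,230) and over white face. I'll push down on both sides of the fastener, following the hatch's arc.

>>> servo_tool(deltas=[[0, -0.1, 1, 0], [0, -0.1, 2.2, 0], [0, -0.1, 3.2, 0], [-0.2, -0.1, 4, 0], [-0.4, -0.1, 4.7, 0], [-0.6, -0.1, 5.3, 0]])

```text
clock: 3.22
tcp_pos: [0.6367, 0.0404, 0.2069]
orientation: [[0.996, 0.091, -0.002], [0.091, -0.996, -0.0], [-0.002, 0.0, -1.0]]
wrist_force: [-0.7, -0.6, 1.1]
grip_width: 0.993
```

>>> servo_tool(deltas=[[-0.3, 0, 0.7, 0], [-0.5, 0, 1.4, 0], [-0.7, 0, 2.1, 0], [-0.9, 0, 2.7, 0], [-1, 0, 3.2, 0], [-1, 0, 3.5, 0]])

```text
clock: 3.72
tcp_pos: [0.6269, 0.0396, 0.1724]
orientation: [[0.996, 0.091, -0.001], [0.091, -0.996, -0.0], [-0.001, 0.0, -1.0]]
wrist_force: [-0.6, 0.1, -0.8]
grip_width: 0.997
```

```bash
python3 - <<'E'
from workcell import snapshot
from h import *
d={n:snapshot(n) for n in ["side","wrist"]}
cv2.imwrite("pics/w2.png",d["wrist"]["image"]); zoom(d["side"],125,90,200,150,4,"pics/s2.png")
E
```

```text
(no output)
```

View pics/s2.png

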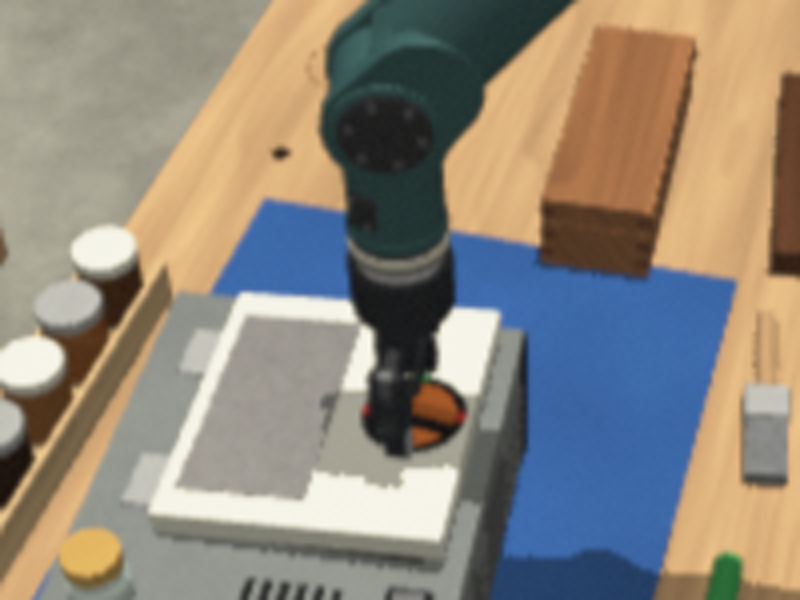

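The hatch is almost down in the side view, with its front edge just above the deck. Next I press it onto the seal.

>>> servo_tool(deltas=[[-0.2, 0, 0.3, 0], [-0.2, 0, 0.6, 0], [-0.2, 0, 0.9, 0], [-0.2, 0, 0.9, 0]])

```text
clock: 4.15
tcp_pos: [0.6255, 0.0395, 0.1648]
orientation: [[0.996, 0.091, -0.0], [0.091, -0.996, -0.0], [-0.0, 0.0, -1.0]]
wrist_force: [-2.1, 0.5, 5.0]
grip_width: 0.993
```

>>> servo_tool(deltas=[[0, 0, 0.3, 0], [0, 0, 0.6, 0], [0, 0, 0.6, 0]])

```text
clock: 4.4
tcp_pos: [0.6252, 0.0395, 0.1619]
orientation: [[0.996, 0.091, -0.001], [0.091, -0.996, -0.001], [-0.001, 0.001, -1.0]]
wrist_force: [-8.3, -2.1, 22.5]
grip_width: 0.994
```

Shut at 22 N, and the height matches the prediction of 0.162. Now I lift off and measure the slot.

>>> servo_tool(deltas=[[0, 0, -1.5, 0], [0, 0, -4.5, 0], [0, 0, -7.5, 0], [0, 0, -8, -0.1], [0, 0, -8, -0.2], [0, 0, -8, -0.2], [0, 0, -8, -0.2]], jaw=2)

```text
clock: 4.98
tcp_pos: [0.6253, 0.0392, 0.238]
orientation: [[0.959, 0.284, -0.0], [0.284, -0.959, 0.0], [-0.0, -0.0, -1.0]]
wrist_force: [-0.3, 0.1, 0.2]
grip_width: 0.236
```

```bash
python3 - <<'E'
from workcell import snapshot,telemetry
from h import *
d={n:snapshot(n) for n in ["side","top","wrist"]}; d["s"]=telemetry.sense(); pickle.dump(d,open("c3.pkl","wb"))
s=d["s"]; print(s["tcp_pos"],s["grip_width"],s["wrist_force"],s["q"])
cv2.imwrite("pics/w3.png",d["wrist"]["image"]); zoom(d["side"],125,90,200,150,4,"pics/s3.png")
E
```

```text
[0.62511283 0.03929757 0.23753445] 0.23359189913687423 [-0.43714922 -0.00261578  0.34254244] [  3.40346328  27.04330475 -15.58244897 104.54635282   9.20635326
  49.71929664 -89.96433472]
```

View pics/w3.png

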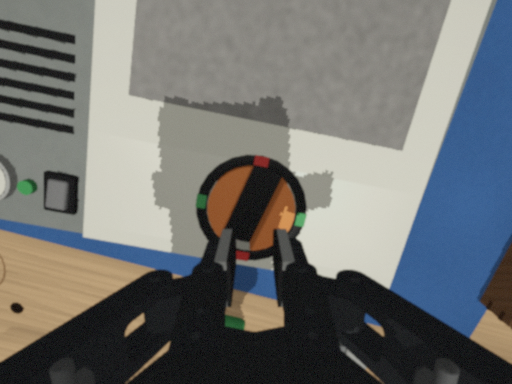

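View pics/s3.png

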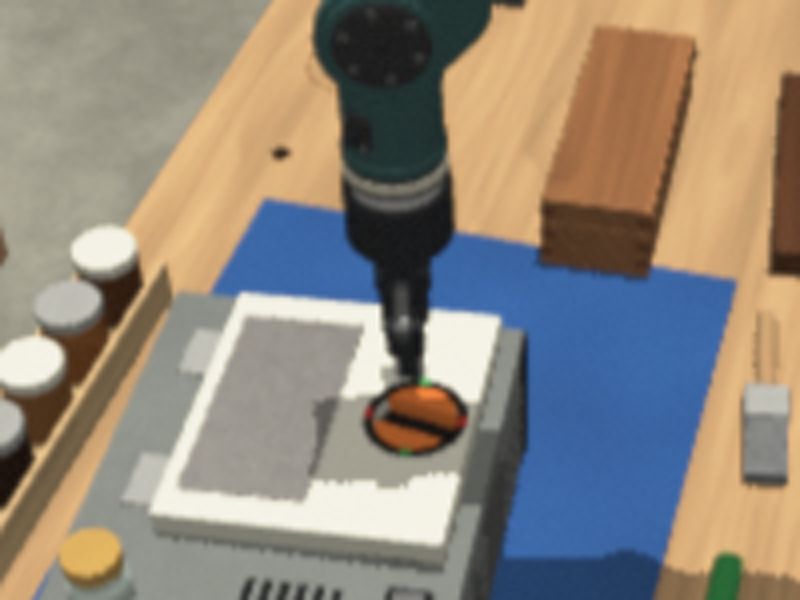

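The hatch sits slightly proud of shut, as expected. In the wrist view the fastener is at about (251,207), with the slot running from (240,245) to (265,175). I'll measure the slot's centre and direction there.

```bash
cat >> h.py <<'E'
def marks(c,z,roi):
    im=cv2.cvtColor(c["image"],cv2.COLOR_BGR2HSV); x0,y0,x1,y1=roi
    out={}
    for n,rs in dict(red=[((0,150,90),(4,255,255)),((172,150,90),(180,255,255))],green=[((60,120,60),(85,255,255))]).items():
        m=sum(cv2.inRange(im,a,b) for a,b in rs); k=np.zeros_like(m); k[y0:y1,x0:x1]=m[y0:y1,x0:x1]
        nn,l,st,ce=cv2.connectedComponentsWithStats(k)
        out[n]=[(onz(c,ce[i],z),ce[i].round(1),int(st[i,4])) for i in range(1,nn) if st[i,4]>=6]
    return out
E
python3 - <<'E'
from h import *
d=pickle.load(open("c3.pkl","rb")); c=d["wrist"]
zoom(c,190,145,125,125,5,"pics/w3z.png")
mk=marks(c,.180,(180,140,320,270))
for n in mk:
    for p in mk[n]: print(n,p[0].round(4),p[1],p[2])
m=orange(c["image"]); h=cv2.cvtColor(c["image"],cv2.COLOR_BGR2HSV); print(h[200,218],h[215,268])
E
```

```text
red [0.6612 0.0453 0.18  ] [261.  161.3] 131
red [0.5871 0.0382 0.18  ] [241.8 255. ] 97
green [0.621  0.0784 0.18  ] [201.4 200.8] 112
green [0.6319 0.0075 0.18  ] [298.5 213.4] 10
[ 12 176 145] [ 11 171 125]
```

View pics/w3z.png

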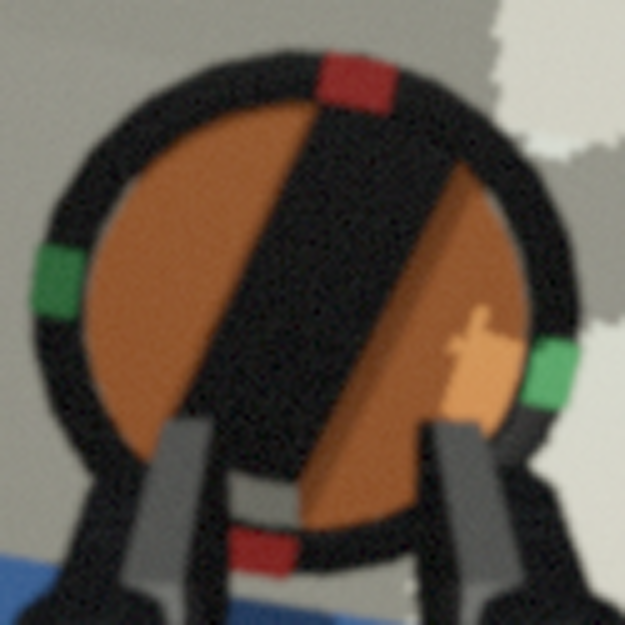

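```bash
python3 - <<'E'
from h import *
d=pickle.load(open("c3.pkl","rb")); c=d["wrist"]
w=lambda u,v:(190+(u+.5)/5-.5,145+(v+.5)/5-.5)
for z in (.178,.180):
    P=[onz(c,w(*p),z)[:2] for p in [(358,85),(265,553),(59,282),(553,373)]]
    print(z,"red",(P[0]+P[1])/2,"green",(P[2]+P[3])/2, "d",np.linalg.norm(P[0]-P[1]),np.linalg.norm(P[2]-P[3]),
      "yaw",np.degrees(np.arctan2(*(P[0]-P[1])[::-1])),np.degrees(np.arctan2(-(P[2]-P[3])[0],(P[2]-P[3])[1])))
    L=[onz(c,w(*p),z)[:2] for p in [(316,110),(178,415)]]; R=[onz(c,w(*p),z)[:2] for p in [(478,185),(305,525)]]
    for a in (L,R): v=a[0]-a[1]; print("edge",np.degrees(np.arctan2(v[1],v[0])))
    v=L[0]-L[1]; v/=np.linalg.norm(v); n=np.array([-v[1],v[0]])
    C=(P[0]+P[1]+P[2]+P[3])/4
    print("C",C,"edge offsets L",[((q-C)@n).round(4) for q in L],"R",[((q-C)@n).round(4) for q in R])
T=d["top"]; zoom(T,190,120,70,60,10,"pics/t3z.png")
E
```

```text
0.178 red [0.62336368 0.04114518] green [0.62370832 0.04139161] d 0.0750045376279934 0.07462769425532714 yaw 5.8509017921335555 5.522981629755762
edge -7.476733729549432
edge -8.231931204877299
C [0.623536  0.0412684] edge offsets L [np.float64(0.0125), np.float64(0.0125)] R [np.float64(-0.0133), np.float64(-0.0125)]
0.18 red [0.62407534 0.04133421] green [0.62441654 0.04157819] d 0.0742572360699111 0.0738841473452762 yaw 5.850901792133557 5.52298162975578
edge -7.476733729549432
edge -8.23193120487726
C [0.62424594 0.0414562 ] edge offsets L [np.float64(0.0123), np.float64(0.0123)] R [np.float64(-0.0132), np.float64(-0.0124)]
```

View pics/t3z.png

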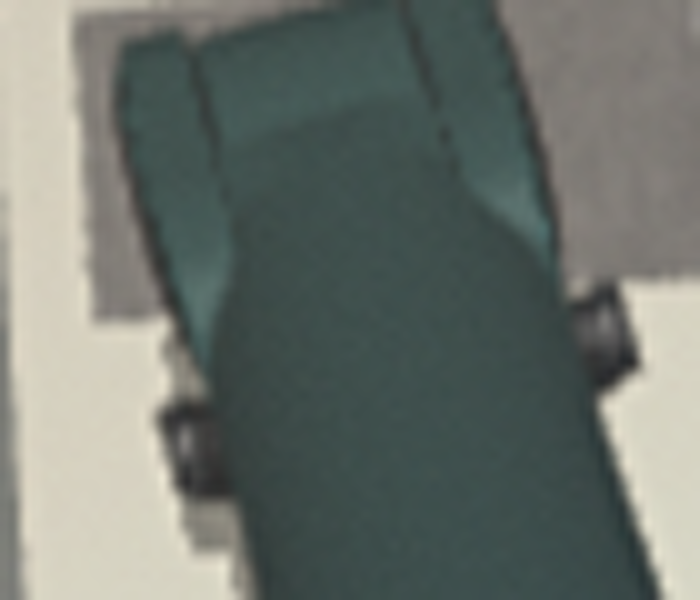

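The slot centre is (0.624, 0.0414) and its direction −7.8°, so the fastener angle is about 0.23 rad, within the stated range. I'll turn the tool so the jaw axis lies along the slot.

>>> servo_tool(deltas=[[0, -0.2, 0, -0.115], [0, -0.2, 0, -0.23], [0, -0.2, 0, -0.345], [0, -0.2, 0, -0.46], [0, -0.2, 0, -0.575], [0, -0.2, 0, -0.69], [0, -0.2, 0.5, -0.805], [0, -0.2, 1, -0.92], [0, -0.2, 1.5, -1.035], [0, -0.2, 2, -1.147], [0, -0.2, 2, -1.147], [0, -0.2, 2, -1.147]])

```text
clock: 6.13
tcp_pos: [0.6246, 0.0411, 0.2175]
orientation: [[0.136, 0.991, -0.002], [0.991, -0.136, 0.0], [-0.0, -0.002, -1.0]]
wrist_force: [-0.6, -1.6, 0.7]
grip_width: 0.232
```

```bash
python3 - <<'E'
from workcell import snapshot,telemetry
from h import *
d={n:snapshot(n) for n in ["side","wrist"]}; d["s"]=telemetry.sense(); pickle.dump(d,open("c4.pkl","wb"))
s=d["s"]; print(s["tcp_pos"],s["orientation"],s["grip_width"],s["q"])
cv2.imwrite("pics/w4.png",d["wrist"]["image"]); zoom(d["wrist"],180,130,160,130,5,"pics/w4z.png")
c=d["wrist"]
mk=marks(c,.180,(180,100,340,270))
for n in mk:
    for p in mk[n]: print(n,p[0].round(4),p[1],p[2])
E
```

```text
[0.62512912 0.04135559 0.21829663] [[ 1.35246611e-01  9.90811967e-01 -2.00965237e-05]
 [ 9.90811967e-01 -1.35246611e-01 -2.37406543e-06]
 [-5.07023916e-06 -1.95907919e-05 -1.00000000e+00]] 0.23590305736529482 [ 14.42317836  30.63758026 -31.93802927 105.03189029  20.55766514
  50.1483568  -35.07002755]
red [0.6611 0.0456 0.18  ] [306.5 207.4] 141
red [0.5878 0.0377 0.18  ] [199.5 232. ] 132
green [0.6212 0.0784 0.18  ] [239.2 166.9] 141
green [0.6286 0.0057 0.18  ] [265.2 266.3] 92
```

View pics/w4.png

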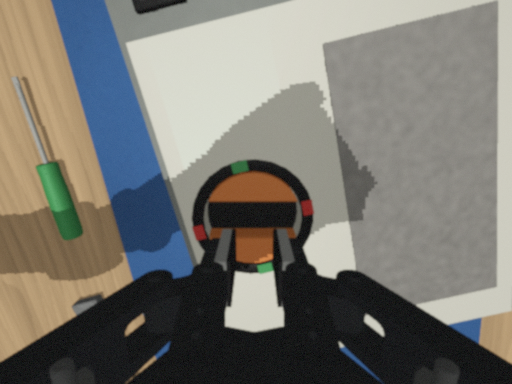

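View pics/w4z.png

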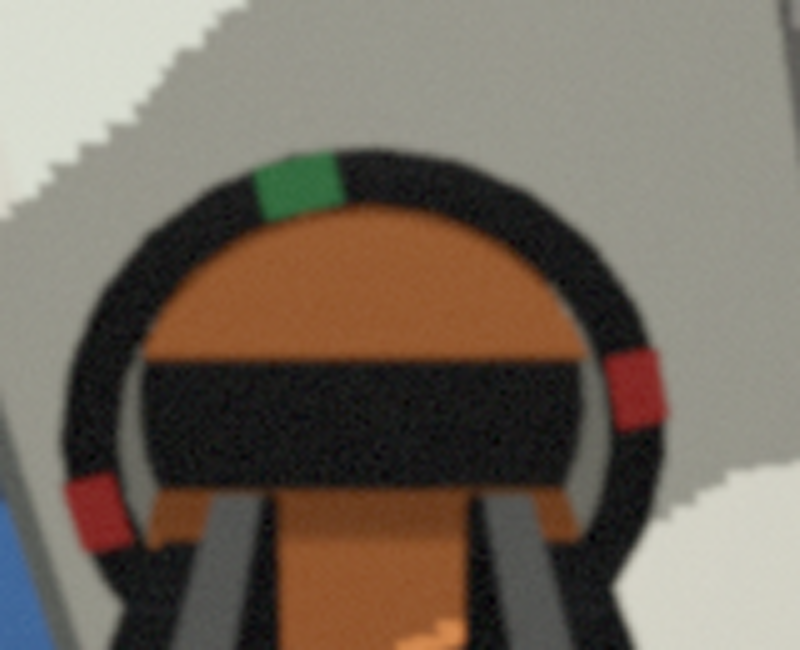

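```bash
python3 - <<'E'
from h import *
d=pickle.load(open("c4.pkl","rb")); c=d["wrist"]; s=d["s"]
w=lambda u,v:(180+(u+.5)/5-.5,130+(v+.5)/5-.5)
for z in (.178,.180,.182):
  for p in [(150,360),(575,361),(180,540),(370,540)]:
    print(z,p,(s["orientation"].T@(onz(c,w(*p),z)-s["tcp_pos"]))[:2].round(4),end=' ')
  print()
# finger tips 
o=s["orientation"]
for a in [(-.011,.01,0),(.011,.01,0),(.011,.018,0),(.011,.018,-.014)]: print(a,proj(c,s["tcp_pos"]+o@np.array(a)).round(1))
E
```

```text
0.178 (150, 360) [ 0.0124 -0.029 ] 0.178 (575, 361) [0.0122 0.0274] 0.178 (180, 540) [-0.0137 -0.026 ] 0.178 (370, 540) [-0.0137  0.0002] 
0.18 (150, 360) [ 0.013  -0.0287] 0.18 (575, 361) [0.0129 0.0271] 0.18 (180, 540) [-0.0128 -0.0257] 0.18 (370, 540) [-0.0128  0.0002] 
0.182 (150, 360) [ 0.0137 -0.0284] 0.182 (575, 361) [0.0136 0.0268] 0.182 (180, 540) [-0.0118 -0.0254] 0.182 (370, 540) [-0.0118  0.0002] 
(-0.011, 0.01, 0) [271.2 264.8]
(0.011, 0.01, 0) [271.9 227.9]
(0.011, 0.018, 0) [287.  227.9]
(0.011, 0.018, -0.014) [290.2 239.5]
```

The slot is centred on the tool to within about 0.3 mm and parallel to it; the slot edges are at +13 and −12.8 mm in the wrist view. I'll lower straight in.

>>> servo_tool(deltas=[[0, 0, 1, 0], [0, 0, 2.2, 0], [0, 0, 3, 0], [0, 0, 3.5, 0], [0, 0, 4, 0], [0, 0, 4.4, 0], [0, 0, 4.4, 0]])

```text
clock: 6.82
tcp_pos: [0.6245, 0.0412, 0.1732]
orientation: [[0.133, 0.991, -0.002], [0.991, -0.133, -0.0], [-0.0, -0.002, -1.0]]
wrist_force: [-0.7, -0.1, -0.8]
grip_width: 0.235
```

>>> servo_tool(deltas=[[0, 0, 0.3, 0], [0, 0, 0.6, 0], [0, 0, 0.9, 0], [0, 0, 1.2, 0], [0, 0, 1.2, 0]])

```text
clock: 7.23
tcp_pos: [0.6252, 0.0414, 0.1631]
orientation: [[0.133, 0.991, 0.0], [0.991, -0.133, -0.0], [-0.0, 0.0, -1.0]]
wrist_force: [-1.1, -0.5, 6.2]
grip_width: 0.233
```

```bash
python3 - <<'E'
from workcell import snapshot,telemetry
from h import *
d={n:snapshot(n) for n in ["side","wrist"]}
cv2.imwrite("pics/w5.png",d["wrist"]["image"]); zoom(d["side"],190,150,80,60,8,"pics/s5.png")
E
```

```text
(no output)
```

View pics/w5.png

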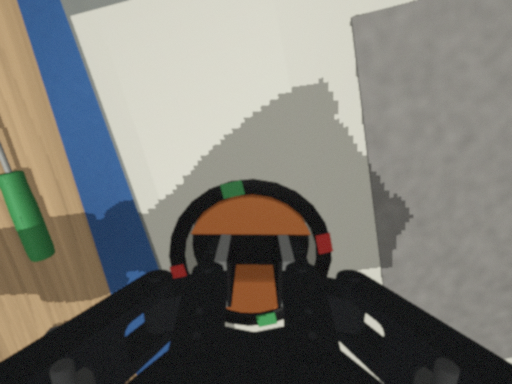

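View pics/s5.png

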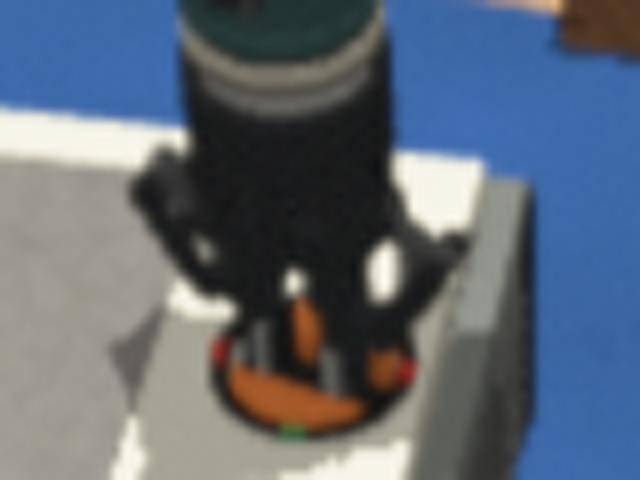

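The tips are inside the slot, visible against its black floor at (222,248) and (287,248), and touching the floor at 6 N. Next I press down to fully shut.

>>> servo_tool(deltas=[[0, 0, 0.3, 0], [0, 0, 0.5, 0], [0, 0, 0.5, 0], [0, 0, 0.5, 0]])

```text
clock: 7.67
tcp_pos: [0.6253, 0.0414, 0.161]
orientation: [[0.133, 0.991, 0.001], [0.991, -0.133, -0.002], [-0.002, 0.001, -1.0]]
wrist_force: [-6.7, -2.2, 21.0]
grip_width: 0.239
```

>>> servo_tool(deltas=[[0, -0.05, 0.05, 0.05], [0, -0.1, 0.1, 0.12], [0, -0.1, 0.1, 0.2], [0, -0.1, 0.1, 0.28], [0, -0.1, 0.1, 0.36], [0, -0.1, 0.1, 0.44], [0, -0.1, 0.1, 0.44]])

```text
clock: 8.25
tcp_pos: [0.6252, 0.0406, 0.1609]
orientation: [[0.545, 0.838, 0.003], [0.838, -0.545, -0.003], [-0.001, 0.004, -1.0]]
wrist_force: [-6.1, -2.7, 24.3]
grip_width: 0.231
```

>>> servo_tool(deltas=[[0, 0, 0, 0.08], [0, 0, 0, 0.16], [0, 0, 0, 0.24], [0, 0, 0, 0.32], [0, 0, 0, 0.4], [0, 0, 0, 0.48], [0, 0, 0, 0.56], [0, 0, 0, 0.56]])

```text
clock: 8.92
tcp_pos: [0.6245, 0.0398, 0.1609]
orientation: [[0.907, 0.421, 0.001], [0.421, -0.907, -0.004], [-0.0, 0.004, -1.0]]
wrist_force: [-7.2, -3.4, 26.0]
grip_width: 0.239
```

```bash
python3 - <<'E'
from workcell import snapshot,telemetry
from h import *
d={n:snapshot(n) for n in ["wrist"]}
cv2.imwrite("pics/w6.png",d["wrist"]["image"]); s=telemetry.sense(); print(s["moment"],s["wrist_force"],s["q"])
E
```

```text
[-0.78377957  1.73274868 -0.12480746] [-7.86178337 -3.85931235 25.01939858] [  1.95184619  32.09254002 -13.98546188 108.15538197  11.59575598
  41.06459832 -83.78340508]
```

View pics/w6.png

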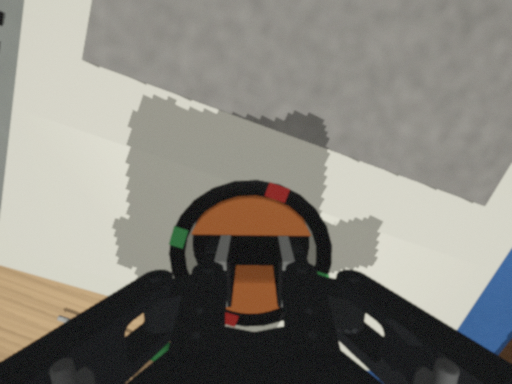

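The slot turns with the tool, with about 19° left to its stop. I'll finish the turn with a little overdrive.

>>> servo_tool(deltas=[[0, 0, 0, 0.08], [0, 0, 0, 0.16], [0, 0, 0, 0.24], [0, 0, 0, 0.32], [0, 0, 0, 0.36], [0, 0, 0, 0.4], [0, 0, 0, 0.4]])

```text
clock: 9.55
tcp_pos: [0.6239, 0.0399, 0.1609]
orientation: [[0.999, 0.037, 0.0], [0.037, -0.999, -0.003], [0.0, 0.003, -1.0]]
wrist_force: [-8.1, -4.0, 25.7]
grip_width: 0.233
```

```bash
python3 - <<'E'
from workcell import telemetry
s=telemetry.sense(); print(s["moment"],s["wrist_force"],s["orientation"])
E
```

```text
[-0.66998325  1.88705012  0.22339891] [-8.14779824 -3.96048586 25.71762057] [[ 9.99311605e-01  3.70981892e-02  1.99417863e-04]
 [ 3.70986323e-02 -9.99306695e-01 -3.13374518e-03]
 [ 8.30233337e-05  3.13898605e-03 -9.99995070e-01]]
```

>>> servo_tool(deltas=[[0, 0, 0, 0.05], [0, 0, 0, 0.1], [0, 0, 0, 0.1], [0, 0, 0, 0.1]])

```text
clock: 9.88
tcp_pos: [0.6234, 0.0403, 0.1609]
orientation: [[0.999, -0.054, -0.001], [-0.054, -0.999, -0.004], [-0.0, 0.004, -1.0]]
wrist_force: [-9.8, -3.8, 27.4]
grip_width: 0.235
```

```bash
python3 - <<'E'
from workcell import telemetry,snapshot
from h import *
s=telemetry.sense(); print(s["moment"],s["wrist_force"],s["orientation"])
c=snapshot("wrist"); cv2.imwrite("pics/w7.png",c["image"])
E
```

```text
[-0.71801535  2.10962388  1.3699312 ] [-9.82854191 -3.83326409 27.37380005] [[ 9.98522959e-01 -5.43284492e-02 -5.65734539e-04]
 [-5.43303528e-02 -9.98514164e-01 -4.20442619e-03]
 [-3.36473996e-04  4.22895264e-03 -9.99991001e-01]]
```

View pics/w7.png

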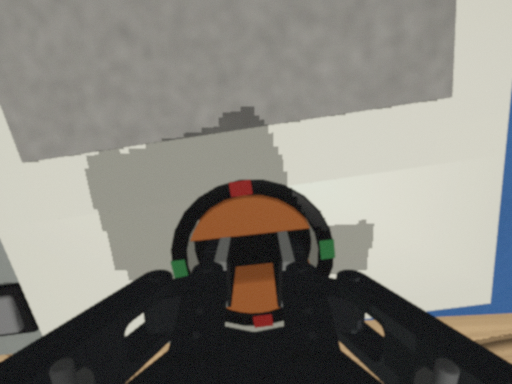

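At the stop: the moment jumped to 1.4 N m and the slot now points at the green marks at (180,268) and (326,249). I'll ease off the twist and then lift straight out.

>>> servo_tool(deltas=[[0, 0, 0, -0.06], [0, 0, 0, -0.12], [0, 0, 0, -0.12], [0, 0, -0.3, -0.12], [0, 0, -0.6, -0.12], [0, 0, -0.9, -0.12], [0, 0, -1.2, -0.12]])

```text
clock: 10.52
tcp_pos: [0.6233, 0.0413, 0.1671]
orientation: [[0.998, 0.058, -0.002], [0.058, -0.998, -0.0], [-0.002, 0.0, -1.0]]
wrist_force: [1.0, 0.5, -5.1]
grip_width: 0.231
```

```bash
python3 - <<'E'
from workcell import telemetry
s=telemetry.sense(); print(s["moment"],s["wrist_force"],s["tcp_pos"])
E
```

```text
[-0.05514491 -0.14004424  0.10646784] [ 1.02487045  0.45130176 -5.07602865] [0.62327917 0.04131619 0.16709136]
```

>>> servo_tool(deltas=[[0, 0, 0, 0], [0, 0, 0, 0]])

```text
clock: 10.68
tcp_pos: [0.6233, 0.0414, 0.1678]
orientation: [[0.998, 0.058, -0.002], [0.058, -0.998, -0.0], [-0.002, 0.0, -1.0]]
wrist_force: [-1.5, -1.3, -4.0]
grip_width: 0.233
```

```bash
python3 - <<'E'
from workcell import telemetry,snapshot
from h import *
s=telemetry.sense(); print(s["moment"],s["wrist_force"],s["tcp_pos"])
c=snapshot("wrist"); cv2.imwrite("pics/w8.png",c["image"])
E
```

```text
[-0.17483824  0.24915396  0.06495404] [-1.47115988 -1.28596844 -4.04326476] [0.62331903 0.04144642 0.16776104]
```

View pics/w8.png

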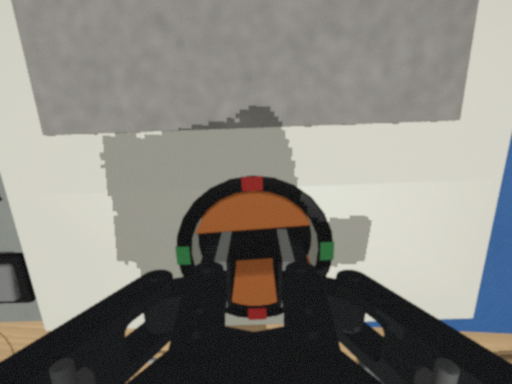

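Slight wall drag of 4 N. The tool is about 2° clockwise of the slot and about 1 mm towards the robot, so I'll centre it and continue out.

>>> servo_tool(deltas=[[0.07, 0, 0, -0.03], [0.07, 0, 0, -0.03], [0.07, 0, 0, -0.03]])

```text
clock: 10.98
tcp_pos: [0.6237, 0.0413, 0.168]
orientation: [[0.996, 0.088, -0.002], [0.088, -0.996, -0.0], [-0.002, 0.0, -1.0]]
wrist_force: [-2.7, -0.6, -2.2]
grip_width: 0.237
```

>>> servo_tool(deltas=[[-0.05, 0, -0.2, 0], [-0.05, 0, -0.5, 0], [-0.05, 0, -0.9, 0], [-0.05, 0, -1.4, 0], [-0.05, 0, -2, 0], [-0.05, 0, -3, 0], [-0.05, 0, -5, 0]])

```text
clock: 11.57
tcp_pos: [0.6233, 0.0414, 0.2179]
orientation: [[0.996, 0.088, -0.003], [0.088, -0.996, -0.0], [-0.003, -0.0, -1.0]]
wrist_force: [-0.1, 0.1, -0.1]
grip_width: 0.234
```

```bash
python3 - <<'E'
from workcell import telemetry,snapshot
from h import *
s=telemetry.sense(); print(s["wrist_force"],s["tcp_pos"])
c=snapshot("wrist"); cv2.imwrite("pics/w9.png",c["image"])
E
```

```text
[-0.05534799  0.13147773 -0.10798685] [0.62327944 0.04142885 0.21787881]
```

View pics/w9.png

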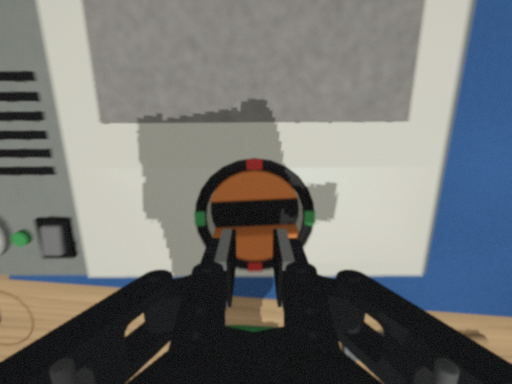

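Clear of the hatch with zero force. I'll move up and back for a clear view, then check the fastener and hatch angles.

>>> servo_tool(deltas=[[0, 0, -3, 0], [0, 0, -6, 0], [0, 0, -8, 0], [0, 0, -8, 0]])

```text
clock: 11.95
tcp_pos: [0.628, 0.0422, 0.3049]
orientation: [[0.996, 0.088, 0.012], [0.088, -0.996, 0.002], [0.012, -0.0, -1.0]]
wrist_force: [0.2, 0.2, 0.5]
grip_width: 0.231
```

```bash
python3 - <<'E'
from workcell import telemetry,snapshot
from h import *
c=snapshot("wrist"); d=dict(wrist=c,side=snapshot("side"),top=snapshot("top")); pickle.dump(d,open("c10.pkl","wb"))
cv2.imwrite("pics/w10.png",c["image"]); zoom(c,205,140,100,80,8,"pics/w10z.png"); zoom(d["side"],125,120,170,130,4,"pics/s10.png"); cv2.imwrite("pics/t10.png",d["top"]["image"])
E
```

```text
(no output)
```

View pics/w10.png

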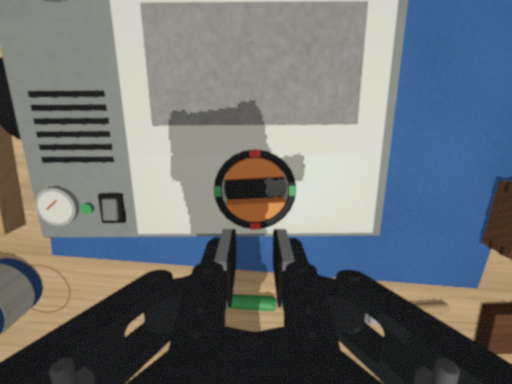

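View pics/w10z.png

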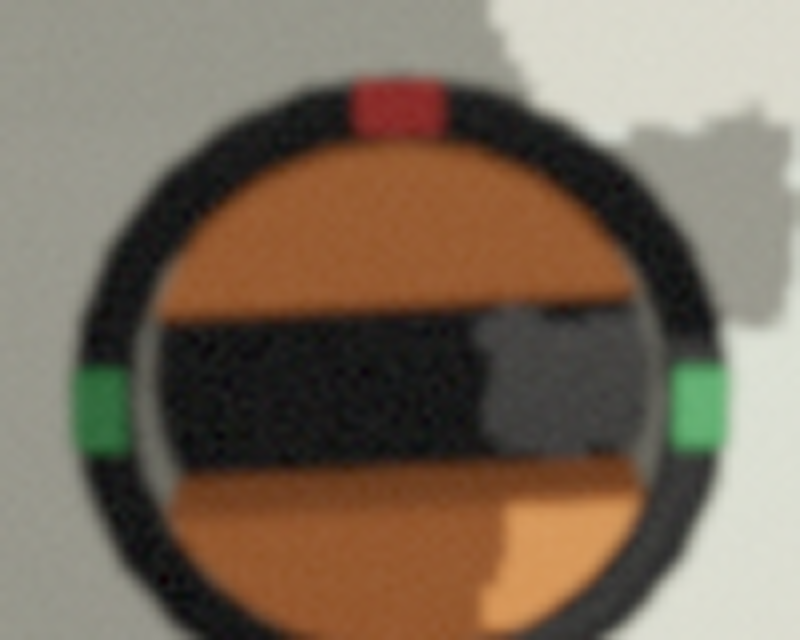

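View pics/s10.png

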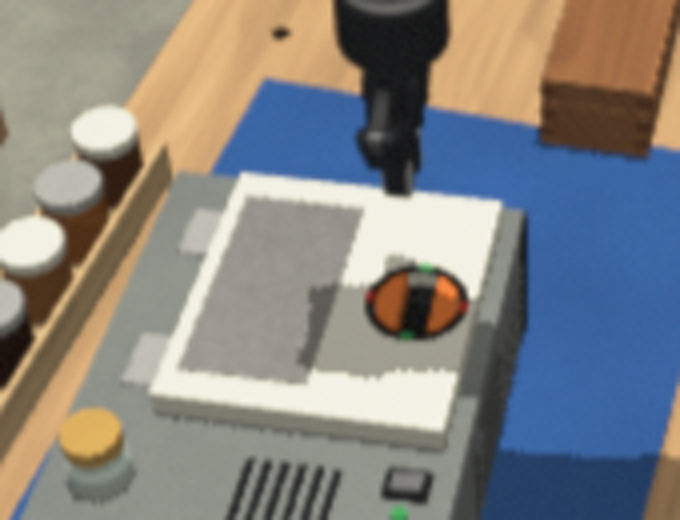

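The marks are level but the slot reads about 2.6° short of the green line, so easing off the twist dragged the fastener back about 0.045 rad. First I'll measure this and the hatch height.

```bash
python3 - <<'E'
from h import *
d=pickle.load(open("c10.pkl","rb")); c=d["wrist"];S=d["side"]
w=lambda u,v:(205+(u+.5)/8-.5,140+(v+.5)/8-.5); s=lambda u,v:(125+(u+.5)/4-.5,120+(v+.5)/4-.5)
z=.176
P=[onz(c,w(*p),z)[:2] for p in [(398,108),(398,628),(101,411),(699,407)]]
g=P[2]-P[3]; print("marks yaw",np.degrees(np.arctan2(-g[0],g[1])), "green c",(P[2]+P[3])/2)
for a,b in [((165,322),(625,301)),((180,510),(635,488)),((185,470),(630,455))]:
    v=onz(c,w(*a),z)-onz(c,w(*b),z); print("slot",np.degrees(np.arctan2(-v[0],v[1])))
# hatch corners heights: side+wrist
for n,a,b in [("FL",(444,432),(138,237)),("FR",(501,202),(379.5,233)),("grL",(406,336),w(101,411)),("grR",(427,268),w(699,407))]:
    X,e=tri(S,s(*a),c,b); print(n,X.round(4),round(e,4))
T=d["top"]; zoom(T,140,85,150,125,5,"pics/t10z.png")
E
```

```text
marks yaw 5.477385564233764 green c [0.62378989 0.04199998]
slot 7.755308223103684
slot 7.987838806965786
slot 7.098449710072307
FL [0.565  0.1572 0.1758] 0.002
FR [ 0.5903 -0.0889  0.1717] 0.0043
grL [0.6202 0.0781 0.1769] 0.0007
grR [0.6266 0.0051 0.1756] 0.0014
```

View pics/t10z.png

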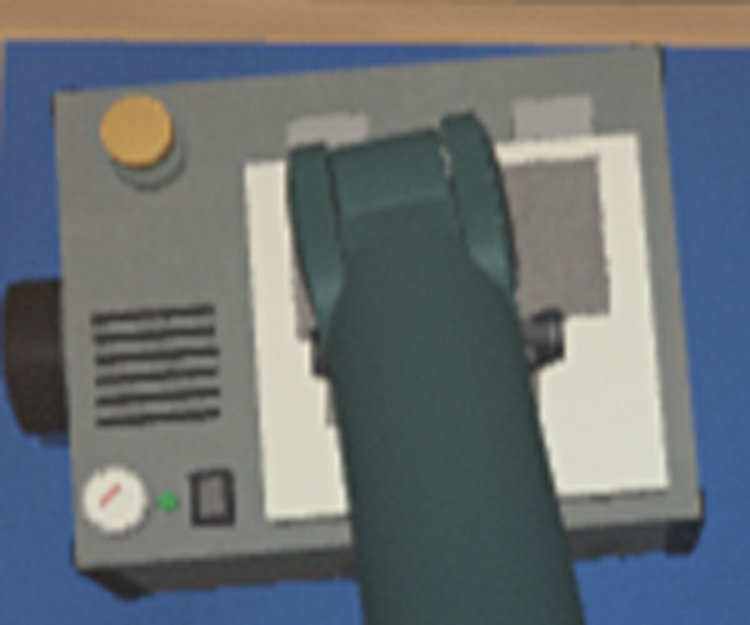

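The hatch is shut, with the face at 0.172–0.176. The fastener reads about 2.3° short of its stop. I'll go back in, take up that last bit, and leave with the tool centred in the play.

>>> servo_tool(deltas=[[0, 0, 2, -0.02], [0, 0, 5, -0.045], [0, 0, 7, -0.045], [0, 0, 9, -0.045], [0, 0, 9.5, -0.045], [0, 0, 9.5, -0.045], [0, 0, 9.5, -0.045]])

```text
clock: 12.68
tcp_pos: [0.6241, 0.0415, 0.203]
orientation: [[0.991, 0.133, -0.001], [0.133, -0.991, -0.0], [-0.001, -0.0, -1.0]]
wrist_force: [-0.0, -1.1, -0.3]
grip_width: 0.234
```

```bash
python3 - <<'E'
from workcell import telemetry,snapshot
from h import *
s=telemetry.sense(); print(s["wrist_force"],s["tcp_pos"],s["orientation"][:2,1])
c=snapshot("wrist"); zoom(c,190,160,130,110,6,"pics/w11.png")
w=lambda u,v:(190+(u+.5)/6-.5,160+(v+.5)/6-.5)
pickle.dump((c,s),open("c11.pkl","wb"))
E
```

```text
[-0.00742006 -1.06911243 -0.29639621] [0.62413069 0.04148546 0.20302235] [ 0.13250941 -0.99118174]
```

View pics/w11.png

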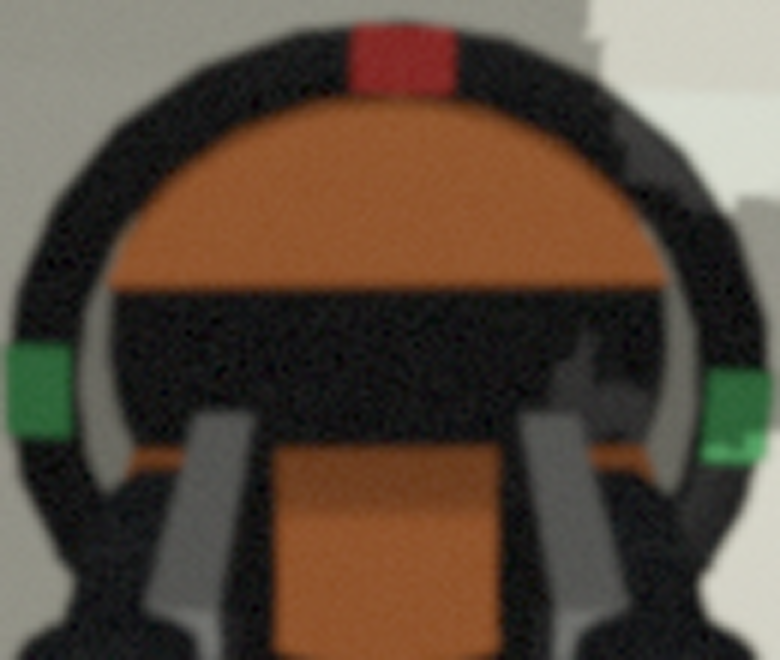

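The slot is square with the tool and centred. Inserting again.

>>> servo_tool(deltas=[[0, 0, 1, 0], [0, 0, 2, 0], [0, 0, 2.6, 0], [0, 0, 3.2, 0], [0, 0, 3.7, 0], [0, 0, 4.1, 0], [0, 0, 4.4, 0], [0, 0, 4.4, 0]])

```text
clock: 13.4
tcp_pos: [0.6239, 0.0414, 0.1612]
orientation: [[0.991, 0.132, -0.001], [0.132, -0.991, -0.001], [-0.001, 0.0, -1.0]]
wrist_force: [-5.3, -0.7, 12.6]
grip_width: 0.233
```

```bash
python3 - <<'E'
from workcell import telemetry
s=telemetry.sense(); print(s["wrist_force"],s["moment"],s["tcp_pos"],s["orientation"][:2,1])
E
```

```text
[-5.27085589 -0.65404725 12.60718484] [-0.12588958  1.00467092 -0.00386159] [0.62386411 0.04142165 0.16117595] [ 0.13221423 -0.99122105]
```

>>> servo_tool(deltas=[[0, 0, 0.1, 0.04], [0, 0, 0.1, 0.08], [0, 0, 0.1, 0.12], [0, 0, 0.1, 0.15], [0, 0, 0.1, 0.15]])

```text
clock: 13.82
tcp_pos: [0.6232, 0.0421, 0.1611]
orientation: [[1.0, -0.014, -0.002], [-0.014, -1.0, -0.001], [-0.002, 0.001, -1.0]]
wrist_force: [-7.5, -0.1, 17.9]
grip_width: 0.238
```

```bash
python3 - <<'E'
from workcell import telemetry
s=telemetry.sense(); print(s["wrist_force"],s["moment"],s["tcp_pos"],s["orientation"][:2,1])
E
```

```text
[-7.46193569 -0.10267101 17.92901938] [-0.03063486  1.57679553  0.5913965 ] [0.62324906 0.04207376 0.16106196] [-0.01424049 -0.99989809]
```

At the stop again (moment 0.59 N m). I'll unwind only part-way, then lift out.

>>> servo_tool(deltas=[[0, 0, -0.1, -0.03], [0, 0, -0.2, -0.055], [0, 0, -0.4, -0.055], [0, 0, -0.5, -0.055], [0, 0, -0.5, -0.055]])

```text
clock: 14.23
tcp_pos: [0.6235, 0.0415, 0.163]
orientation: [[0.999, 0.038, -0.001], [0.038, -0.999, -0.0], [-0.001, -0.0, -1.0]]
wrist_force: [-1.9, 0.5, 2.0]
grip_width: 0.23
```

```bash
python3 - <<'E'
from workcell import telemetry
s=telemetry.sense(); print(s["wrist_force"],s["moment"],s["tcp_pos"],s["orientation"][:2,1])
E
```

```text
[-1.89552186  0.46828985  1.97839982] [0.03274123 0.43371056 0.00766745] [0.62353101 0.04153317 0.16304372] [ 0.03769262 -0.99928938]
```

Moment and force are near zero with the tool free in the play. Lifting out.

>>> servo_tool(deltas=[[0, 0, -0.3, 0], [0, 0, -0.6, 0], [0, 0, -1, 0], [0, 0, -1.5, 0], [0, 0, -2.2, 0], [0, 0, -4, 0], [0, 0, -7, 0], [0, 0, -10.5, 0], [0, 0, -14, 0], [-2, 0, -16, 0], [-5, 0, -17, 0], [-8, 0, -17, 0], [-8, 0, -17, 0], [-8, 0, -17, 0]])

```text
clock: 15.4
tcp_pos: [0.5434, 0.0384, 0.3347]
orientation: [[0.999, 0.038, 0.002], [0.038, -0.999, -0.0], [0.002, 0.0, -1.0]]
wrist_force: [1.1, 0.1, 0.2]
grip_width: 0.236
```

```bash
python3 - <<'E'
from workcell import telemetry,snapshot
from h import *
s=telemetry.sense(); print(s["wrist_force"],s["tcp_pos"],s["clock"])
d={n:snapshot(n) for n in ["wrist","side","top"]}; pickle.dump(d,open("c12.pkl","wb"))
cv2.imwrite("pics/w12.png",d["wrist"]["image"]); cv2.imwrite("pics/s12.png",d["side"]["image"]); cv2.imwrite("pics/t12.png",d["top"]["image"])
zoom(d["wrist"],200,100,110,90,7,"pics/w12z.png")
E
```

```text
[1.13089291 0.09608813 0.21003579] [0.5434354  0.03836789 0.33467832] 15.4
```

View pics/w12.png

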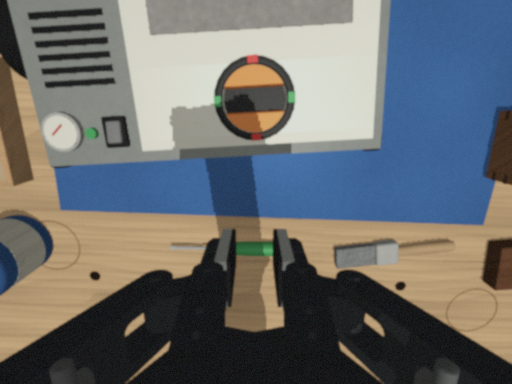

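View pics/s12.png

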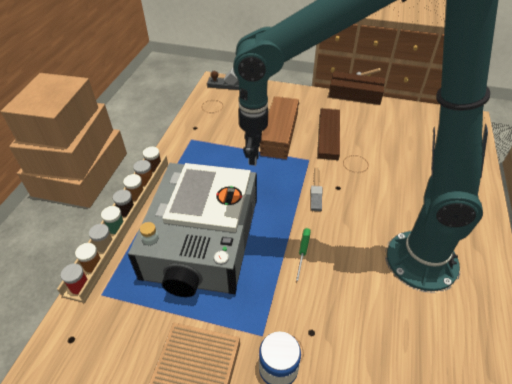

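```bash
python3 - <<'E'
from h import *
c=pickle.load(open("c12.pkl","rb"))["wrist"]; zoom(c,205,45,100,100,8,"pics/w12z2.png")
E
```

```text
(no output)
```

View pics/w12z2.png

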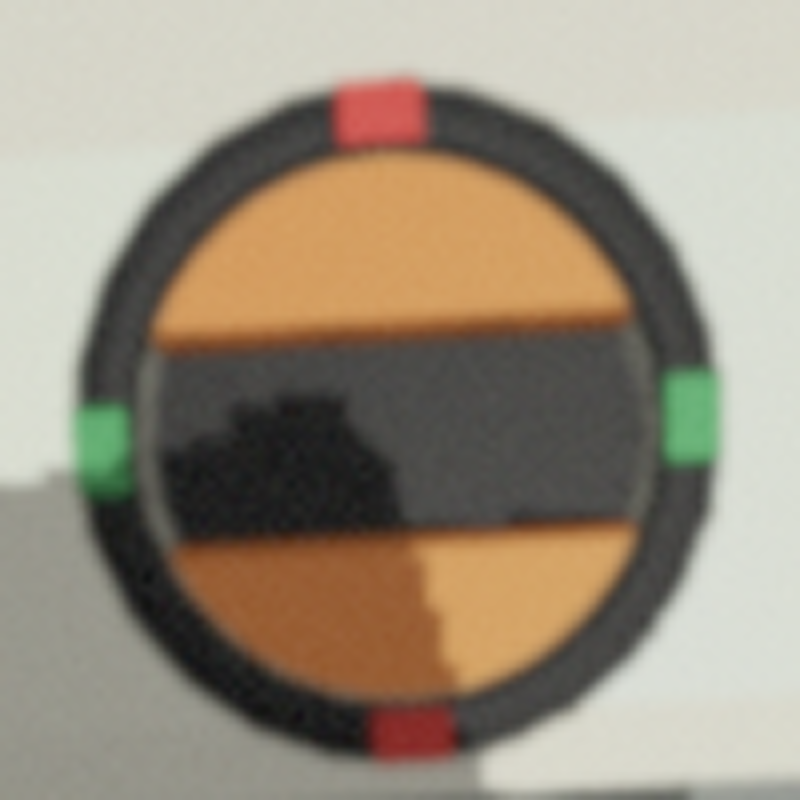

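View pics/t12.png

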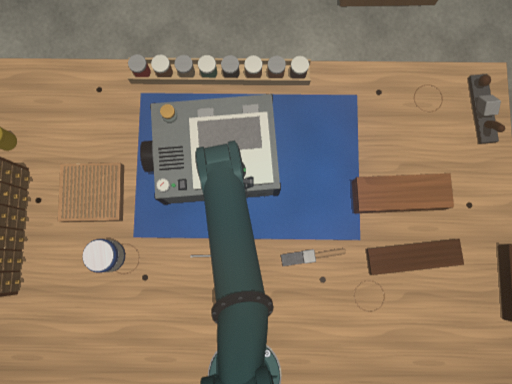

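The slot now lies within about 1° of the green marks (2.5° against 3.4° in the image). The hatch is flush, the hand is clear, and the other objects are where they were. Handing in.

```bash
python3 - <<'E'
from workcell import env,telemetry
print(telemetry.sense()["clock"]); print(env.hand_in())
E
```

```text
15.55
the job is handed in; nothing more can be done
None
```

The hatch is shut and the fastener is turned to its stop with the cam locked. I handed the job in at 15.6 s with the hand clear; no verdict was reported.

**What I did:** I pushed the hatch down with the open fingertips on either side of the fastener until it was home on its seal at about 22 N. I then put the fingertips in the slot, pressed at 21–27 N and turned clockwise until the moment jumped at the stop (1.4 N m).

**One correction:** easing off the twist and lifting out dragged the fastener back, and it read about 2.3° short of its stop. I went back into the slot, turned it to the stop again (0.6 N m), backed off less and lifted out with almost no force.

**Last checks:**
- **Fastener:** the slot lies within about 1° of the green marks.
- **Hatch:** four points on its outer face measured 172–177 mm above the bench, against 175 mm when shut. I measured this after the first release and did not repeat it after the second turn; the last side view shows the hatch still flush.
- **Surroundings:** the jar and the loose things visible in the last views look unmoved. The wrist force was about 1 N at the end, with nothing touching.

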